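Seat the stepped bracket and feel that it does not rock

TASK

Take the bare-aluminium stepped bracket from its blue cradle and set it down, without dropping it, in its one stable pose in the grey jig: heel on the low floor, toe on the raised step, between the two white lines and in line with them. Let go and back off, then press down for a moment with the fingers on its yellow pad, to feel that the heel does not rock, and lift away, leaving it level in place. Do not disturb the black plain block.

Things in the scene. Friction and masses are not known exactly. Their poses are not given: they have to be found in the camera images.
- bracket_mid (a point): Grip point: centre of the upright web of the loose aluminium bracket (0.3 kg). x: heel to toe, z up. Web 16 mm thick (y), x -16 to +28 mm, top 22 mm above this point. Base x -58 to +57, 40 mm wide, top 26 mm below this point. Underside: heel (x -58 to -26) 52 mm below; toe (the rest) 38 mm below, so the bracket tips unless the toe is propped. Starts level in a fixed blue cradle, 64 mm wide.
- press_pad: Yellow pad on top of the bracket's heel, part of the bracket, 32 x 40 mm (x, y), 4 mm thick. Origin at the centre of its underside: the pressing surface is 4 mm above. Axes as the bracket's. Its centre lies 42 mm from the web centre towards -x, 26 mm clear of the web's near face.
- jig: Fixed jig, 120 mm wide (y), origin on the bench below the step's edge. Towards -x a low dark floor 80 mm long, 8 mm high; towards +x a raised grey step 85 mm long, 22 mm high. White lines along x at y = +-34 mm. Seated, the bracket's x points along the jig's x and its web centre is 60 mm above this origin and from 10 mm short of to 25 mm past the step's edge (best 14 past).
- plain_block: Bystander look-alike: loose black block with a flat base 105 x 44 x 16 mm, a web up to 62 mm high and a red mark on one end; origin at the centre of its underside. Not to be used.

How it is judged (in metres and radians):
On the way, in this order (a step that is already met when the one before it is completed fails the run):
1. the bracket stands level in the jig, heel down and toe on the step, between the lines, and has been let go (grasp point over 50 mm from the web centre) (z of bracket_mid in the frame of jig between 0.056 and 0.0645 m and angle between bracket_mid's own z axis and vertical below 0.06 rad and x of bracket_mid in the frame of jig between -0.016 and 0.03 m and y of bracket_mid in the frame of jig between -0.018 and 0.018 m and angle between the x axis of bracket_mid and the x axis of jig, either way round below 0.26 rad and distance between the grasp point and bracket_mid above 0.05 m and linear speed of press_pad below 0.03 m/s), for 0.2 s.
2. the fingers press on the yellow pad with at least 2 N while the bracket stays seated (z of bracket_mid in the frame of jig between 0.056 and 0.0645 m and angle between bracket_mid's own z axis and vertical below 0.06 rad and x of bracket_mid in the frame of jig between -0.016 and 0.03 m and y of bracket_mid in the frame of jig between -0.018 and 0.018 m and angle between the x axis of bracket_mid and the x axis of jig, either way round below 0.26 rad and contact force between the fingers and press_pad above 2 N), for 0.1 s.
At the end, for the whole second after the job is handed in: The bracket rests level (within 3.4 degrees) in the jig, its web centre 56 to 64.5 mm above the jig's origin, from 16 mm behind to 30 mm ahead of the step's edge, within 18 mm of the middle between the lines and 15 degrees of their direction, at rest and released (z of bracket_mid in the frame of jig between 0.056 and 0.0645 m and angle between bracket_mid's own z axis and vertical below 0.06 rad and x of bracket_mid in the frame of jig between -0.016 and 0.03 m and y of bracket_mid in the frame of jig between -0.018 and 0.018 m and angle between the x axis of bracket_mid and the x axis of jig, either way round below 0.26 rad and linear speed of press_pad below 0.02 m/s and angular speed of press_pad below 0.1 rad/s); the robot touches nothing.
It fails at once if the black plain block is moved by more than 30 mm (distance of plain_block from where it was at the start of the episode above 0.03 m).
It fails at once if the bracket is dropped or slammed into the jig (faster than 0.5 m/s within 30 mm of its seat's height) (linear speed of press_pad above 0.5 m/s and horizontal distance between bracket_mid and jig below 0.08 m and z of bracket_mid in the frame of jig below 0.09 m).
It also fails if it takes over 43 s, if anything falls off the work surface, if the arm or the gripper's body presses on something with over 40 N, if the wrist force passes 120 N, or if a joint passes its speed limit or range.

ROBOT

A 6-joint arm with a two-finger parallel gripper is mounted at the origin on the work surface. World frame = base frame: x ahead of the robot, y to its left, z up, the work surface at z = 0. Lengths are in mm, angles in rad, forces in N, time in s.
With the tool pointing down it reaches from about 350 to 975 mm from the base axis. Payload 7.1 kg.
Tool frame: the origin (TCP) lies between the finger pads; the fingertips stand 19 mm ahead of it and the grasp point (between the pads) is the TCP (ctrl.tcp_to_tips is the distance from the TCP to the fingertips, in mm); z points along the fingers, y is the line along which they close (so a half turn about z gives the same grasp; the last joint's range is limited). The gripper opens to 88 mm and grips with 3 to 60 N. Pads are 20 mm wide; open, the fingers measure 115 mm over their backs; the gripper's body (75 mm by 178 mm) begins 61 mm behind the grasp point.
Start: joints at [-1.143, 0.423, 1.63, -0, 1.089, -0.019], TCP at [270.066, -563.622, 241.675] pointing down, gripper open.
Joint ranges: [-3, 3], [-0.9, 2.11], [0.09, 2.58], [-1.31, 4.45], [0.11, 2.69], [-2.54, 2.54]. Speed limits (rad/s): [2.39, 2.39, 3.01, 3.14, 3.14, 3.14].

INTERFACE

Orientations are given as a rotation vector (axis times angle).
In Python, from workcell import status, optics, ctrl gives the robot as it stands. The module is installed in compiled form; this text tells all that it offers.
- The arm moves only by the shell command python3 -m inch 'ROWS'. ROWS is JSON, a list that holds one entry, the list of rows, each a list of 7 numbers: the shift along the tool's x, y, z in mm, then the turn, a rotation vector about the tool's x, y, z in rad, then the opening in per cent of the stroke, from 0 (shut) to 100 (fully open). A call has 1 to 20 rows; each row is the pose to reach, as a shift and turn from the pose commanded when the call began, along the tool's axes at that moment; what a row does not reach only later rows make up. A row lasts 1/10 s, in which the tool goes at most 50 mm and 8.59 degrees, less where a joint would pass 70% of its speed; a pose out of reach is approached as far as the arm can. A call with a gripper value outside its range is refused whole. The fingers move at their own pace and stop on an object; the grip force is fixed at half the most. Time passes only in rows, so rows that repeat a pose let the fingers close. It gives the time, the measured TCP pose, the force, the opening and the grip force at its end, in the units of the state.
- status.get_obs(): the state, without advancing time (a new reading comes with each control period).
- optics.get_image(name): name is "side" or "top"; returns a dict with "frame" (400x640x3 uint8, red, green, blue), "fx", "fy", "cx", "cy" (pixels), "k1" (the pictures are not rectified: a ray, as slopes to the right and down, at radius r is drawn at 1 + k1 r^2 times it, then the intrinsics apply), "rvec" (rotation vector, rad) and "tvec" (3), from world to camera coordinates, as OpenCV has them. Camera axes: x right, y down, z forward; pixel columns grow to the right and rows downward; lengths in mm; the calibration is good to about 2 mm. A picture is of the moment at which its call begins. There is no depth.
- ctrl.close_job(): hands the job in; it is judged then, once.
The state is a dict: "t": time; "qpos": joint angles; "qvel": joint speeds; "joint_torque": joint torques, N m; "ee_pos": TCP position; "orientation": TCP orientation; "ft_force": force on the tool from outside, world axes, zero at the start; "moment": the same for the moment, N m; "width": finger opening in mm; "grasp_force": force on a finger pad.
Only numpy, scipy, OpenCV 4.12 (cv2) and the standard library are available. Lean on these libraries where they do the work, as an engineer would, in place of code of your own. Each camera call takes 0.05 s, during which the arm holds its last target. There are 200 camera calls.

## Working session

There is one attempt and no reset: what is moved stays moved. The work goes in short steps, Python scripts to look and compute and a shell command to move; the robot and the scene stay as the last step left them, time stands still between calls to the robot, and variables do not carry over. Pictures are saved under pics/ and viewed, at most 10 in all, crops included, and the job is handed in when it is done.

```bash
mkdir -p pics
cat > h.py <<'E'
import numpy as np, cv2
from scipy.spatial.transform import Rotation as R
from workcell import status, optics, ctrl
def snap(n,f=None):
    d=optics.get_image(n)
    if f: cv2.imwrite(f,d["frame"][:,:,::-1])
    return d
def ray(d,uv):
    K=np.array([[d["fx"],0,d["cx"]],[0,d["fy"],d["cy"]],[0,0,1.]])
    p=cv2.undistortPoints(np.array(uv,float).reshape(-1,1,2),K,np.array([d["k1"],0,0,0,0.]))[:,0]
    # drawn = ray*(1+k1 r^2): OpenCV's model
    M=R.from_rotvec(d["rvec"]).as_matrix()
    v=np.c_[p,np.ones(len(p))]@M
    return -M.T@np.array(d["tvec"]), v/np.linalg.norm(v,axis=1)[:,None]
def plane(d,uv,z):
    c,v=ray(d,uv); return c+v*((z-c[2])/v[:,2])[:,None]
def tri(d1,a,d2,b):
    c1,v1=ray(d1,[a]);c2,v2=ray(d2,[b]);v1=v1[0];v2=v2[0]
    s=np.linalg.lstsq(np.c_[v1,-v2],c2-c1,rcond=None)[0]
    p,q=c1+s[0]*v1,c2+s[1]*v2
    return (p+q)/2,np.linalg.norm(p-q)
def proj(d,P):
    K=np.array([[d["fx"],0,d["cx"]],[0,d["fy"],d["cy"]],[0,0,1.]])
    return cv2.projectPoints(np.array(P,float).reshape(-1,3),np.array(d["rvec"],float),np.array(d["tvec"],float),K,np.array([d["k1"],0,0,0,0.]))[0][:,0]
E
python3 - <<'E'
from h import *
for n in("top","side"):
    d=snap(n,f"pics/{n}0.png"); print(n,{k:np.round(v,3) for k,v in d.items() if k!="frame"}, ray(d,[[320,200]])[0].round())
o=status.get_obs();print({k:np.round(v,3) for k,v in o.items()}); print(R.from_rotvec(o["orientation"]).as_matrix().round(3))
E
```

```text
top {'fx': np.float64(454.083), 'fy': np.float64(454.083), 'cx': np.float64(320.919), 'cy': np.float64(199.287), 'k1': np.float64(-0.009), 'rvec': array([ 2.135, -2.147,  0.161]), 'tvec': array([ 21.412, 505.265, 916.885])} [360.  17. 983.]
side {'fx': np.float64(380.863), 'fy': np.float64(380.863), 'cx': np.float64(321.073), 'cy': np.float64(201.878), 'k1': np.float64(-0.074), 'rvec': array([ 2.082, -0.197,  0.104]), 'tvec': array([-504.549,  112.966,  750.582])} [ 390. -679.  467.]
{'t': np.float64(0.1), 'qpos': array([-1.143,  0.424,  1.631,  0.   ,  1.089, -0.019]), 'qvel': array([-0.002, -0.002, -0.002, -0.   ,  0.001, -0.001]), 'joint_torque': array([ 0.0000e+00, -5.4562e+01, -2.7432e+01,  6.4000e-02,  1.9000e-02,
       -0.0000e+00]), 'ee_pos': array([ 269.893, -563.205,  240.98 ]), 'orientation': array([-3.062, -0.696,  0.   ]), 'ft_force': array([ 0.372,  0.196, -0.522]), 'moment': array([-0.045,  0.047,  0.042]), 'grasp_force': np.float64(0.0), 'width': np.float64(87.755)}
[[ 0.902  0.432 -0.001]
 [ 0.432 -0.902  0.001]
 [ 0.    -0.001 -1.   ]]
```

View pics/top0.png

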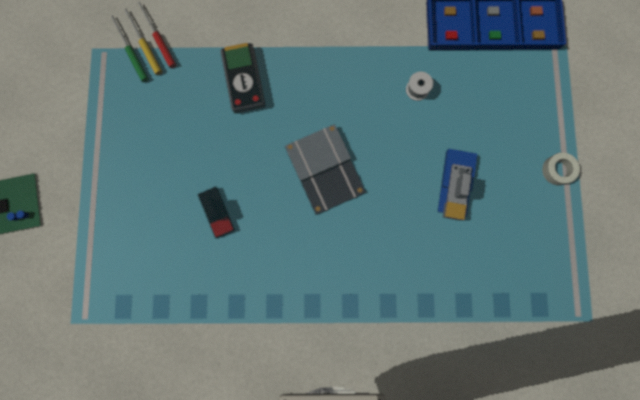

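View pics/side0.png

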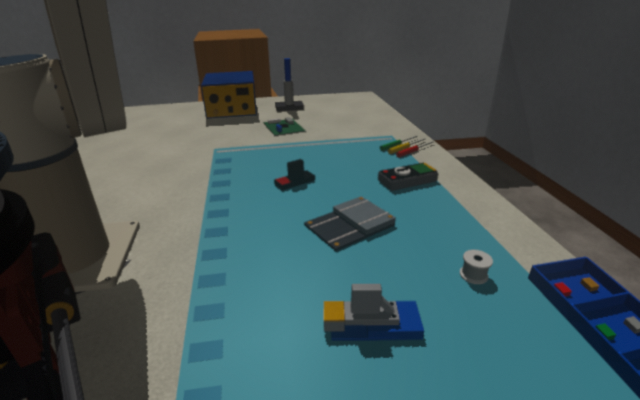

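The top view shows the bracket in its cradle at about (460,185), with the yellow pad on the robot side at (456,211). The jig is at (326,168), with the grey step up and to the left, and the black block is at (216,212). In the side view the bracket is at (365,315), with its pad to the left, and the jig is at (350,222).

Run:
```python
import cv2
t=cv2.imread("pics/top0.png");s=cv2.imread("pics/side0.png")
f=lambda im,x,y,w,h,k:cv2.resize(im[y:y+h,x:x+w],None,fx=k,fy=k,interpolation=cv2.INTER_CUBIC)
cv2.imwrite("pics/tc.png",f(t,280,115,200,110,4))
cv2.imwrite("pics/sc.png",f(s,295,190,140,150,4))
for n,im in(("top",t),("side",s)):
    hsv=cv2.cvtColor(im,cv2.COLOR_BGR2HSV)
    m=cv2.inRange(hsv,(12,150,120),(35,255,255))
    k,_,st,c=cv2.connectedComponentsWithStats(m)
    print(n,[(st[i].tolist(),c[i].round(1).tolist()) for i in range(1,k) if st[i][4]>5])
```

```text
top [([140, 40, 18, 32, 131], [148.5, 55.2]), ([226, 44, 20, 5, 24], [235.1, 46.5]), ([447, 203, 18, 15, 205], [455.3, 210.3])]
side [([324, 302, 20, 18, 351], [333.5, 310.5])]
```

View pics/tc.png

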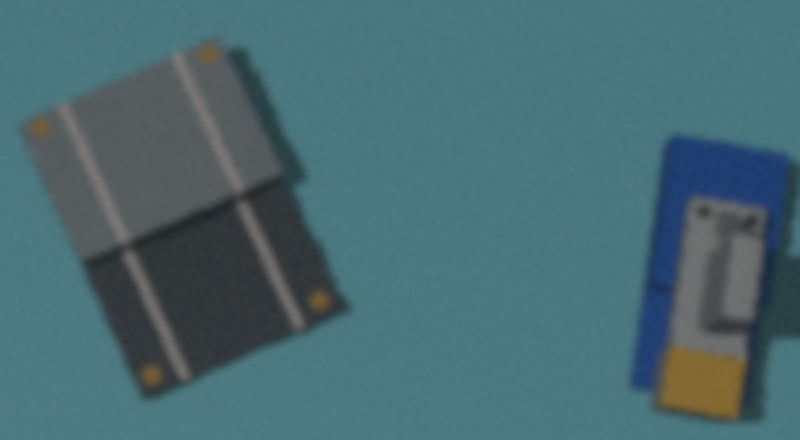

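View pics/sc.png

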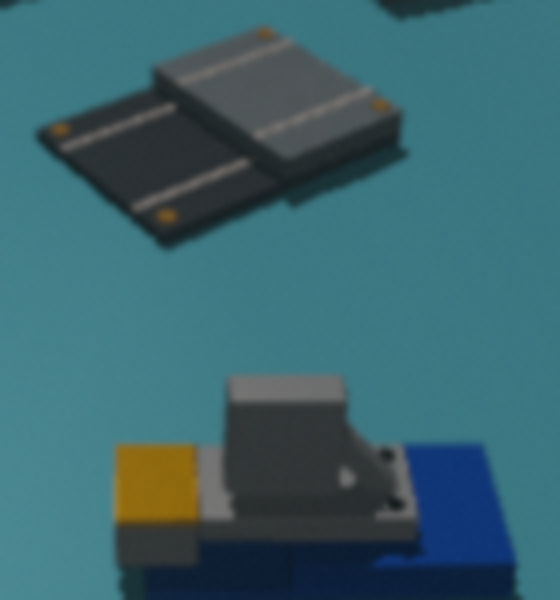

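The crops show corners that I can match across both views:
- **Web top:** top crop (728,235), (762,238), (752,322), (720,318).
- **Pad:** corners are visible in both views.
- **Jig step:** corners are visible in both views, with the step edge running from (88,262) to (285,178).

Next I triangulate these.

Run:
```python
from h import *
dt,ds=snap("top"),snap("side")
T=lambda p:(np.array(p)+.5)/4-.5+[280,115]
S=lambda p:(np.array(p)+.5)/4-.5+[295,190]
P={}
for n,L in dict(web=[((720,318),(230,376)),((752,322),(228,402)),((728,235),(343,376)),((762,238),(347,402))],
 pad=[((656,406),(117,445)),((738,418),(116,521)),((668,346),(197,445)),((746,354),(198,521))],
 step=[((22,125),(268,28)),((217,40),(402,112)),((88,262),(152,70)),((285,178),(286,160))],
 floor=[((145,398),(40,133)),((350,310),(168,245))]).items():
    r=[tri(dt,T(a),ds,S(b)) for a,b in L]; q=np.array([x[0] for x in r]); P[n]=q
    print(n,q.round(1).tolist(),"gap",np.round([x[1] for x in r],1),"mean",q.mean(0).round(1))
a=lambda v:np.arctan2(v[1],v[0])
w=P["web"].mean(0);p=P["pad"].mean(0)
print("yaw bracket web",a(P["web"][2:].sum(0)-P["web"][:2].sum(0)),"pad x",a(P["pad"][2:].sum(0)-P["pad"][:2].sum(0)),"pad y",a(P["pad"][0]-P["pad"][1]+P["pad"][2]-P["pad"][3])-np.pi/2,"pad->web",a(w-p),np.linalg.norm((w-p)[:2]))
s=P["step"];print("jig yaw",a(s[:2].sum(0)-s[2:].sum(0)),a(s[2]-s[3])-np.pi/2,"edge mid",s[2:].mean(0))
lt=lambda L,z:plane(dt,[T(x) for x in L],z)
A=lt([(128,247),(240,200),(62,105),(178,55)],22);B=lt([(185,380),(300,328)],8)
print("lines edge mid",A[:2].mean(0).round(1),"far mid",A[2:].mean(0).round(1),"low mid",B.mean(0).round(1),"yaw",a(A[2:].mean(0)-A[:2].mean(0)),a(A[2:].mean(0)-B.mean(0)))
print(status.get_obs()["t"])
```

```text
web [[510.2, -261.9, 78.6], [506.6, -277.2, 80.4], [552.8, -268.7, 77.2], [549.7, -284.9, 79.6]] gap [4.1 1.7 3.1 1.3] mean [ 529.8 -273.2   79. ]
pad [[471.2, -240.4, 30.1], [463.5, -282.4, 33.2], [502.5, -247.9, 31.5], [495.5, -288.2, 33.3]] gap [3.9 2.4 3.1 1.4] mean [ 483.2 -264.7   32. ]
step [[629.0, 96.0, 20.2], [675.8, -11.1, 20.5], [550.9, 60.0, 20.9], [597.9, -47.2, 22.7]] gap [4.2 2.9 1.5 4.4] mean [613.4  24.4  21.1]
floor [[479.8, 29.7, 5.7], [527.7, -82.6, 4.3]] gap [3.6 3.6] mean [503.8 -26.5   5. ]
yaw bracket web -0.16747018967362715 pad x -0.20700920794985755 pad y -0.17731606507226028 pad->web -0.17888721611653235 47.37373867562687
jig yaw 0.43312606434533063 0.41279403449942764 edge mid [574.40459005   6.39232093  21.7911629 ]
lines edge mid [570.9   8.1  22. ] far mid [651.4  42.5  22. ] low mid [501.5 -23.3   8. ] yaw 0.40461409731811815 0.41375415206405336
0.2
```

```bash
cat >> h.py <<'E'
def go(p,yx=None):
    """shift in tool axes to world point p, and turn so that tool y lies along yaw yx+90deg (mod pi), tool down"""
    o=status.get_obs();M=R.from_rotvec(o["orientation"])
    sh=M.inv().apply(np.array(p)-o["ee_pos"]); rv=np.zeros(3)
    if yx is not None:
        c=[]
        for k in(0,np.pi):
            a=yx+k; c.append((M.inv()*R.from_matrix([[np.cos(a),np.sin(a),0],[np.sin(a),-np.cos(a),0],[0,0,-1]])).as_rotvec())
        rv=min(c,key=np.linalg.norm)
    print("shift",sh.round(1),"turn",rv.round(3),"t",round(float(o["t"]),2),"ee",np.round(o["ee_pos"],1))
E
python3 -c "
from h import *
go([524.3,-272.2,140],-.177)"
```

```text
shift [ 355.2 -152.5  101.3] turn [-0.001  0.     0.624] t 0.2 ee [ 270.  -563.3  241.2]
```

```bash
python3 -m inch '[[[15,-6,0,0,0,0.02,100],[45,-19,0,0,0,0.08,100],[75,-32,0,0,0,0.13,100],[105,-45,5,0,0,0.19,100],[135,-58,10,0,0,0.25,100],[165,-71,20,0,0,0.3,100],[195,-84,30,0,0,0.36,100],[225,-97,40,0,0,0.42,100],[255,-110,50,0,0,0.47,100],[285,-123,60,0,0,0.53,100],[315,-136,75,0,0,0.58,100],[340,-147,90,0,0,0.61,100],[352,-151.5,98,0,0,0.624,100],[355,-152.5,101,0,0,0.624,100],[355,-152.5,101,0,0,0.624,100],[355,-152.5,101,0,0,0.624,100]]]'
python3 - <<'E'
from h import *
go([524.3,-272.2,60],-.177)
s=snap("side")["frame"];t=snap("top")["frame"]
f=lambda im,x,y,w,h,k:cv2.resize(im[y:y+h,x:x+w],None,fx=k,fy=k,interpolation=cv2.INTER_CUBIC)
cv2.imwrite("pics/a.png",np.hstack([f(s,280,180,200,200,2),f(t,370,90,200,200,2)])[:,:,::-1])
E
```

```text
t: 1.8
ee_pos: [524.1, -273.3, 141.0]
orientation: [3.129, -0.278, 0.0]
ft_force: [-0.5, 0.2, 1.4]
width: 87.8
grasp_force: 0.0
shift [-0.  -1.2 81. ] turn [ 0. -0. -0.] t 1.8 ee [ 524.1 -273.3  141. ]
```

View pics/a.png

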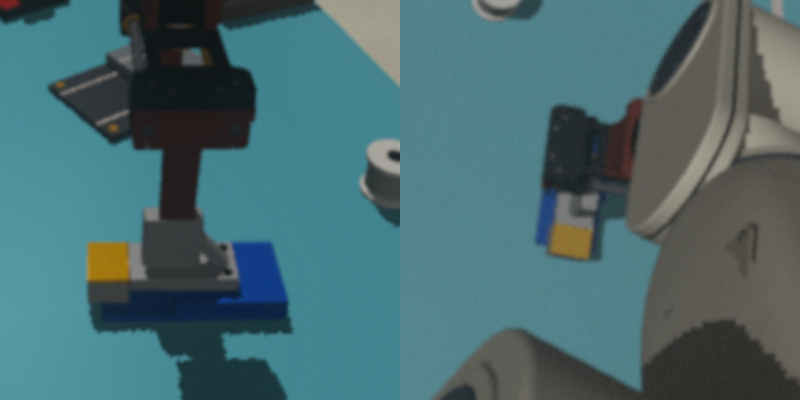

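The fingers straddle the web in line with it: near finger at about (180,215) in the side crop, web at 143–203. Next I descend and close.

```bash
python3 -m inch '[[[0,-1,12,0,0,0,100],[0,-1,30,0,0,0,100],[0,-1,48,0,0,0,100],[0,-1,62,0,0,0,100],[0,-1,72,0,0,0,100],[0,-1,78,0,0,0,100],[0,-1,81,0,0,0,100],[0,-1,81,0,0,0,100],[0,-1,81,0,0,0,60],[0,-1,81,0,0,0,30],[0,-1,81,0,0,0,5],[0,-1,81,0,0,0,0],[0,-1,81,0,0,0,0],[0,-1,81,0,0,0,0],[0,-1,81,0,0,0,0],[0,-1,81,0,0,0,0],[0,-1,81,0,0,0,0],[0,-1,81,0,0,0,0],[0,-1,81,0,0,0,0]]]'
```

```text
t: 3.8
ee_pos: [524.5, -271.8, 59.6]
orientation: [3.129, -0.278, 0.0]
ft_force: [-0.5, -0.3, -1.5]
width: 15.8
grasp_force: 30.0
```

```bash
python3 -m inch '[[[0,0,-3,0,0,0,0],[0,0,-8,0,0,0,0],[0,0,-15,0,0,0,0],[0,0,-25,0,0,0,0],[0,0,-37,0,0,0,0],[0,0,-50,0,0,0,0],[0,0,-62,0,0,0,0],[0,0,-72,0,0,0,0],[0,0,-78,0,0,0,0],[0,0,-80,0,0,0,0],[0,0,-80,0,0,0,0],[0,0,-80,0,0,0,0]]]'
python3 - <<'E'
from h import *
s=snap("side");t=snap("top")
f=lambda im,x,y,w,h,k:cv2.resize(im[y:y+h,x:x+w],None,fx=k,fy=k,interpolation=cv2.INTER_CUBIC)
cv2.imwrite("pics/b.png",np.hstack([f(s["frame"],280,180,130,150,3),f(t["frame"],400,110,130,150,3)])[:,:,::-1])
go([583.7,12,140],.413)
E
```

```text
t: 5.0
ee_pos: [524.2, -271.5, 139.2]
orientation: [-3.129, 0.278, 0.001]
ft_force: [-0.1, -0.3, -3.4]
width: 15.7
grasp_force: 30.0
shift [   8.6 -289.6   -0.8] turn [-0.001  0.001 -0.59 ] t 5.1 ee [ 524.2 -271.5  139.1]
```

View pics/b.png

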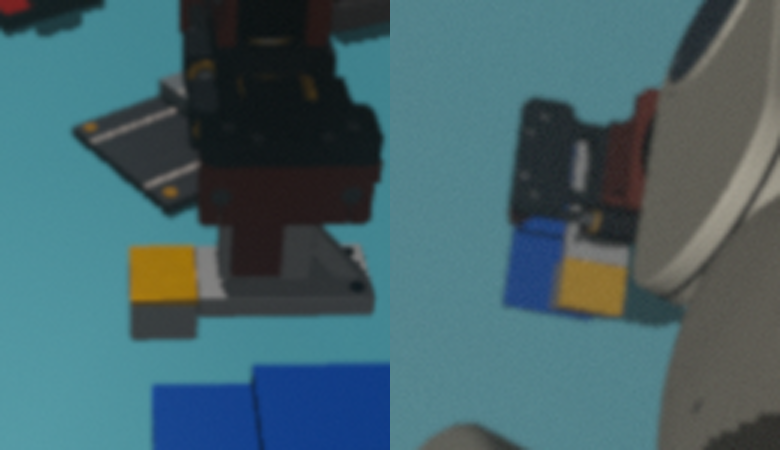

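The bracket hangs level and clear of the cradle. Pad top in the crops: side (131,247)–(196,300), top (556–630, 257–317). Next I measure the pad's offset from the TCP.

Run:
```python
from h import *
dt,ds=snap("top"),snap("side")
T=lambda p:(np.array(p)-[390,0]+.5)/3-.5+[400,110]
S=lambda p:(np.array(p)+.5)/3-.5+[280,180]
L=[((556,305),(131,247)),((625,317),(131,300)),((563,257),(195,247)),((630,266),(196,300))]
r=[tri(dt,T(a),ds,S(b)) for a,b in L];q=np.array([x[0] for x in r])
print(q.round(1).tolist(),np.round([x[1] for x in r],1))
o=status.get_obs();m=q.mean(0)
a=lambda v:np.arctan2(v[1],v[0])
print("pad top",m.round(1),"yaw",a(q[2:].sum(0)-q[:2].sum(0)),a(q[0]-q[1]+q[2]-q[3])-np.pi/2,a((o["ee_pos"]-m)),"dist",np.linalg.norm((o["ee_pos"]-m)[:2]),"dz",o["ee_pos"][2]-m[2])
```

```text
[[470.9, -241.4, 109.8], [462.5, -284.2, 113.8], [502.1, -247.6, 109.9], [493.9, -289.3, 113.4]] [3.1 3.5 2.7 0.2]
pad top [ 482.3 -265.6  111.7] yaw -0.17819122842390597 -0.19340192103701748 -0.14169712447509653 dist 42.353507851005006 dz 27.45034491400054
```

```bash
python3 -m inch '[[[0,-3,0,0,0,-0.01,0],[0.5,-10,0,0,0,-0.03,0],[1,-22,0,0,0,-0.05,0],[1.5,-38,0,0,0,-0.08,0],[2,-56,0,0,0,-0.12,0],[2,-75,0,0,0,-0.16,0],[3,-95,0,0,0,-0.2,0],[3,-115,0,0,0,-0.24,0],[4,-135,0,0,0,-0.28,0],[5,-155,0,0,0,-0.32,0],[5,-175,0,0,0,-0.36,0],[6,-195,0,0,0,-0.4,0],[6,-215,0,0,0,-0.44,0],[7,-235,0,0,0,-0.48,0],[8,-253,0,0,0,-0.52,0],[8,-268,0,0,0,-0.55,0],[8.5,-279,0,0,0,-0.57,0],[8.5,-286,0,0,0,-0.585,0],[8.5,-289,0,0,0,-0.59,0],[8.5,-289.5,0,0,0,-0.59,0]]]'
python3 - <<'E'
from h import *
s=snap("side");t=snap("top")
f=lambda im,x,y,w,h,k:cv2.resize(im[y:y+h,x:x+w],None,fx=k,fy=k,interpolation=cv2.INTER_CUBIC)
cv2.imwrite("pics/c.png",np.hstack([f(s["frame"],290,130,130,130,3),f(t["frame"],260,100,130,130,3)])[:,:,::-1])
go([583.7,12,140],.413)
E
```

```text
t: 7.2
ee_pos: [583.9, 11.8, 139.6]
orientation: [3.075, 0.644, -0.0]
ft_force: [-0.0, 0.6, -2.4]
width: 16.1
grasp_force: 30.0
shift [ 0.2 -0.6 -0.4] turn [ 0.     0.    -0.001] t 7.3 ee [583.8  11.3 139.6]
```

View pics/c.png

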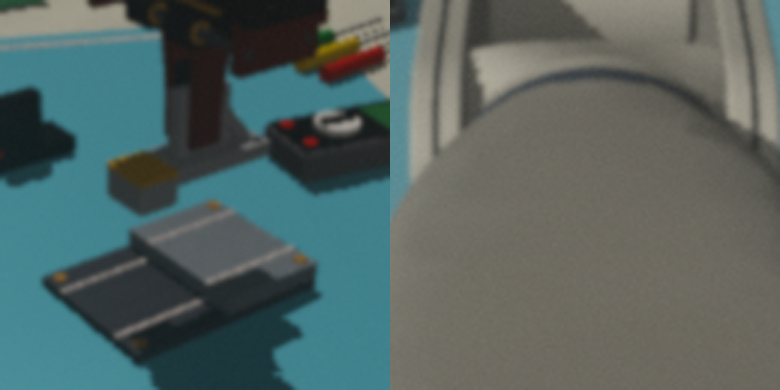

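In the side view the bracket hangs level over the jig and parallel to its lines, with its pad at about (142,170). The arm hides it from the top camera. Next I lower it.

```bash
python3 -m inch '[[[0,-0.5,3,0,0,0,0],[0,-0.5,9,0,0,0,0],[0,-0.5,17,0,0,0,0],[0,-0.5,26,0,0,0,0],[0,-0.5,35,0,0,0,0],[0,-0.5,44,0,0,0,0],[0,-0.5,52,0,0,0,0],[0,-0.5,58,0,0,0,0],[0,-0.5,63,0,0,0,0],[0,-0.5,66,0,0,0,0],[0,-0.5,68,0,0,0,0],[0,-0.5,68,0,0,0,0],[0,-0.5,68,0,0,0,0]]]'
```

```text
t: 8.6
ee_pos: [583.9, 12.2, 71.9]
orientation: [3.075, 0.644, 0.001]
ft_force: [-0.3, -0.1, -3.4]
width: 16.1
grasp_force: 30.0
```

Run:
```python
from h import *
s=snap("side")
f=lambda im,x,y,w,h,k:cv2.resize(im[y:y+h,x:x+w],None,fx=k,fy=k,interpolation=cv2.INTER_CUBIC)
cv2.imwrite("pics/d.png",f(s["frame"],290,150,120,110,5)[:,:,::-1])
```

```text
(no output)
```

View pics/d.png

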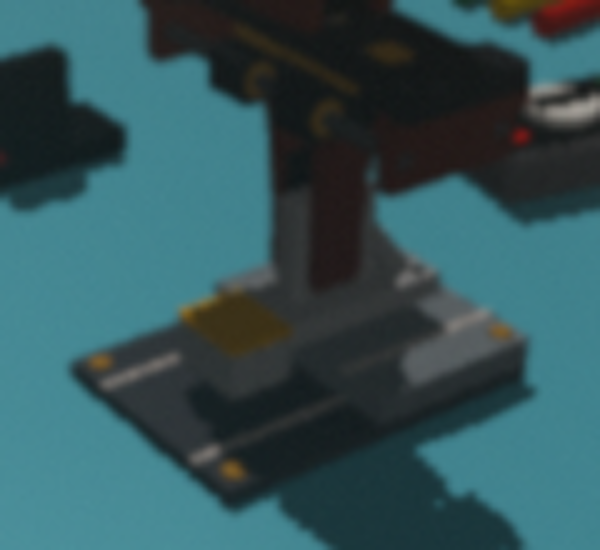

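The bracket is a few mm above its seat and centred between the lines: pad at about (236,323), heel over the dark floor. Next I creep down to contact.

```bash
python3 -m inch '[[[0,0,1,0,0,0,0],[0,0,2,0,0,0,0],[0,0,3,0,0,0,0],[0,0,4,0,0,0,0],[0,0,5,0,0,0,0],[0,0,5,0,0,0,0],[0,0,5,0,0,0,0]]]'
```

```text
t: 9.35
ee_pos: [583.7, 12.2, 66.6]
orientation: [-3.075, -0.644, 0.0]
ft_force: [1.0, -0.1, -3.4]
width: 16.1
grasp_force: 30.0
```

```bash
python3 -m inch '[[[0,0,0.5,0,0,0,0],[0,0,1,0,0,0,0],[0,0,1.5,0,0,0,0],[0,0,2,0,0,0,0],[0,0,2,0,0,0,0],[0,0,2,0,0,0,0]]]'
```

```text
t: 9.95
ee_pos: [583.7, 12.2, 64.6]
orientation: [-3.075, -0.644, 0.0]
ft_force: [0.8, 0.7, -3.1]
width: 15.7
grasp_force: 30.0
```

```bash
python3 -m inch '[[[0,0,0.5,0,0,0,0],[0,0,1,0,0,0,0],[0,0,1.5,0,0,0,0],[0,0,1.5,0,0,0,0],[0,0,1.5,0,0,0,0]]]'
```

```text
t: 10.45
ee_pos: [583.7, 12.2, 63.2]
orientation: [-3.075, -0.644, 0.0]
ft_force: [1.2, -0.7, -2.6]
width: 15.9
grasp_force: 30.0
```

```bash
python3 -m inch '[[[0,0,0.5,0,0,0,0],[0,0,1,0,0,0,0],[0,0,1,0,0,0,0],[0,0,1,0,0,0,0]]]'
```

```text
t: 10.85
ee_pos: [583.7, 12.2, 62.1]
orientation: [3.075, 0.644, -0.0]
ft_force: [-0.1, -0.0, -2.9]
width: 15.9
grasp_force: 30.0
```

```bash
python3 -m inch '[[[0,0,0.5,0,0,0,0],[0,0,1,0,0,0,0],[0,0,1,0,0,0,0],[0,0,1,0,0,0,0]]]'
```

```text
t: 11.25
ee_pos: [583.8, 12.2, 61.6]
orientation: [3.075, 0.644, 0.0]
ft_force: [-2.4, -0.6, 5.2]
width: 15.9
grasp_force: 30.0
```

Contact felt (+5 N). Next I release and back off.

```bash
python3 -m inch '[[[0,0,0,0,0,0,20],[0,0,0,0,0,0,30],[0,0,0,0,0,0,50],[0,0,0,0,0,0,60],[0,0,0,0,0,0,60],[0,0,0,0,0,0,60],[0,0,-8,0,0,0,60],[0,0,-20,0,0,0,60],[0,0,-38,0,0,0,60],[0,0,-56,0,0,0,60],[0,0,-70,0,0,0,60],[0,0,-78,0,0,0,40],[0,0,-80,0,0,0,20],[0,0,-80,0,0,0,0],[0,0,-80,0,0,0,0],[0,0,-80,0,0,0,0],[0,0,-80,0,0,0,0],[0,0,-80,0,0,0,0],[0,0,-80,0,0,0,0]]]'
python3 - <<'E'
from h import *
s=snap("side")
f=lambda im,x,y,w,h,k:cv2.resize(im[y:y+h,x:x+w],None,fx=k,fy=k,interpolation=cv2.INTER_CUBIC)
cv2.imwrite("pics/e.png",f(s["frame"],290,150,120,110,5)[:,:,::-1])
E
```

```text
t: 13.15
ee_pos: [583.6, 12.2, 140.9]
orientation: [-3.075, -0.644, 0.001]
ft_force: [0.1, -0.0, -0.2]
width: 0.5
grasp_force: 0.0
```

View pics/e.png

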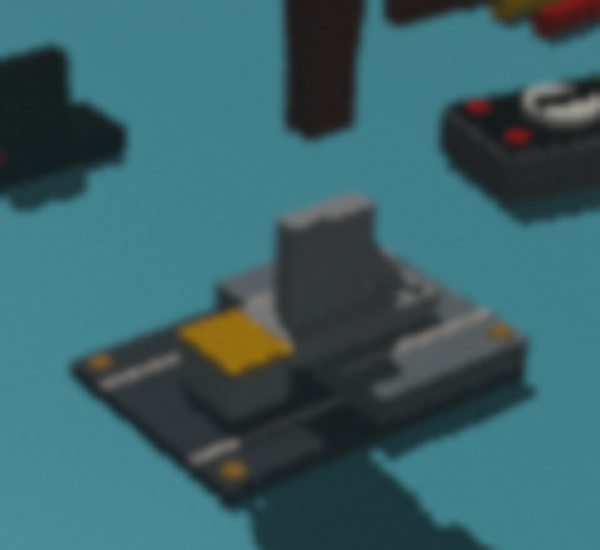

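The bracket stands in the jig, looking level and parallel to the lines. The pad's corners are near (183,330), (235,310), (292,350), (236,375), and the fingers are clear above.

Run:
```python
from h import *
d=snap("side")
S=lambda p:(np.array(p)+.5)/5-.5+[290,150]
q=plane(d,[S(p) for p in((183,330),(235,310),(292,350),(236,375))],38)
c=q.mean(0);print(q.round(1).tolist(),c.round(1))
w=plane(d,[S(p) for p in((280,222),(362,195),(374,207),(287,234))],82);print("web top",w.round(1).tolist(),w.mean(0).round(1))
v=(q[1]-q[0]);print("yaw",np.arctan2(v[1],v[0]))
e=np.array([572.6,7.2]);u=np.array([np.cos(.413),np.sin(.413)]);n=np.array([-u[1],u[0]])
mid=c[:2]+42*u;print("mid from pad",mid,"in jig",(mid-e)@u,(mid-e)@n)
mid2=w.mean(0)[:2]-6*u;print("mid from web",mid2,"in jig",(mid2-e)@u,(mid2-e)@n)
tc=np.array([583.7,12.2]);print("tcp based",(tc-e)@u,(tc-e)@n, "pad by tcp",tc-42*u)
go(np.r_[(tc-43*u),140.9],.413)
```

```text
[[524.6, -0.4, 38.0], [550.0, 11.4, 38.0], [566.4, -24.9, 38.0], [539.1, -39.0, 38.0]] [545.  -13.2  38. ]
web top [[567.8, 6.9, 82.0], [608.6, 23.8, 82.0], [610.6, 12.1, 82.0], [568.2, -3.8, 82.0]] [588.8   9.8  82. ]
yaw 0.43437768380628944
mid from pad [583.48397878   3.64676707] in jig 8.542741677047948 -7.62286186253259
mid from web [583.29701514   7.34540616] in jig 9.855979462634233 -4.160161610799463
tcp based 12.173516115328242 0.12452064023319605 pad by tcp [545.23132348  -4.65707349]
shift [-43.    0.    0.2] turn [-0.  0. -0.] t 13.25 ee [583.7  12.2 141.1]
```

The estimates put the seat at x 9–12 mm past the edge and y within −8 to 0 mm, well inside tolerance. Next I press the pad.

```bash
python3 -m inch '[[[-4,0,0,0,0,0,0],[-14,0,0,0,0,0,0],[-27,0,0,0,0,0,0],[-38,0,0,0,0,0,0],[-42,0,6,0,0,0,0],[-43,1,16,0,0,0,0],[-43,2,28,0,0,0,0],[-43,2,42,0,0,0,0],[-43,2,54,0,0,0,0],[-43,2,64,0,0,0,0],[-43,2,71,0,0,0,0],[-43,2,76,0,0,0,0],[-43,2,78,0,0,0,0],[-43,2,79,0,0,0,0],[-43,2,79,0,0,0,0],[-43,2,79,0,0,0,0]]]'
```

```text
t: 14.85
ee_pos: [545.4, -6.9, 62.6]
orientation: [3.075, 0.644, 0.001]
ft_force: [-0.4, -0.0, 0.9]
width: 0.2
grasp_force: 0.0
```

```bash
python3 -m inch '[[[0,0,1,0,0,0,0],[0,0,2,0,0,0,0],[0,0,3,0,0,0,0],[0,0,4,0,0,0,0],[0,0,4.5,0,0,0,0],[0,0,5,0,0,0,0],[0,0,5,0,0,0,0]]]'
```

```text
t: 15.55
ee_pos: [545.1, -6.9, 57.1]
orientation: [-3.075, -0.644, 0.0]
ft_force: [-0.5, -0.4, -0.4]
width: 0.6
grasp_force: 0.0
```

```bash
python3 -m inch '[[[0,0,0.5,0,0,0,0],[0,0,1,0,0,0,0],[0,0,1,0,0,0,0],[0,0,1,0,0,0,0]]]'
```

```text
t: 15.95
ee_pos: [545.1, -6.9, 56.2]
orientation: [-3.075, -0.644, -0.0]
ft_force: [0.1, -0.2, 0.1]
width: 0.5
grasp_force: 0.0
```

```bash
python3 -m inch '[[[0,0,0.5,0,0,0,0],[0,0,1,0,0,0,0],[0,0,1,0,0,0,0],[0,0,1,0,0,0,0]]]'
```

```text
t: 16.35
ee_pos: [545.1, -6.9, 55.1]
orientation: [-3.075, -0.644, 0.0]
ft_force: [0.3, -0.4, 0.2]
width: 0.2
grasp_force: 0.0
```

```bash
python3 -m inch '[[[0,0,0.5,0,0,0,0],[0,0,1,0,0,0,0],[0,0,1,0,0,0,0],[0,0,1,0,0,0,0]]]'
```

```text
t: 16.75
ee_pos: [545.1, -6.9, 54.1]
orientation: [-3.075, -0.644, 0.0]
ft_force: [0.6, -0.6, 0.3]
width: 0.3
grasp_force: 0.0
```

```bash
python3 -m inch '[[[0,0,0.5,0,0,0,0],[0,0,1,0,0,0,0],[0,0,1,0,0,0,0],[0,0,1,0,0,0,0]]]'
```

```text
t: 17.15
ee_pos: [545.1, -6.9, 53.4]
orientation: [3.075, 0.644, 0.0]
ft_force: [-1.1, 0.1, 4.9]
width: -0.0
grasp_force: 2.1
```

```bash
python3 -m inch '[[[0,0,0.3,0,0,0,0],[0,0,0.5,0,0,0,0],[0,0,0.5,0,0,0,0],[0,0,0.5,0,0,0,0]]]'
python3 - <<'E'
from h import *
print(ctrl.tcp_to_tips)
s=snap("side")
f=lambda im,x,y,w,h,k:cv2.resize(im[y:y+h,x:x+w],None,fx=k,fy=k,interpolation=cv2.INTER_CUBIC)
cv2.imwrite("pics/g.png",f(s["frame"],290,150,120,110,6)[:,:,::-1][:600])
E
```

```text
t: 17.55
ee_pos: [545.2, -6.9, 53.3]
orientation: [3.075, 0.644, 0.0]
ft_force: [-2.1, 0.7, 9.2]
width: 0.3
grasp_force: 4.9
19.0
```

9 N on the pad and it holds firm. Next I lift away, retreat clear of the top view, and check.

```bash
python3 -m inch '[[[0,0,-2,0,0,0,0],[0,0,-8,0,0,0,0],[0,0,-20,0,0,0,0],[0,0,-36,0,0,0,0],[0,0,-54,0,0,0,0],[0,0,-72,0,0,0,0],[-4,4,-88,0,0,0,0],[-20,18,-98,0,0,0,0],[-44,40,-100,0,0,0,0],[-70,63,-100,0,0,0,0],[-98,88,-100,0,0,0,0],[-126,113,-100,0,0,0,0],[-154,138,-100,0,0,0,0],[-182,163,-100,0,0,0,0],[-210,188,-100,0,0,0,0],[-235,210,-100,0,0,0,0],[-255,228,-100,0,0,0,0],[-266,238,-100,0,0,0,0],[-270,242,-100,0,0,0,0],[-270,242,-100,0,0,0,0]]]'
python3 - <<'E'
from h import *
s=snap("side")["frame"];t=snap("top")["frame"]
np.save("s.npy",s);np.save("t.npy",t)
f=lambda im,x,y,w,h,k:cv2.resize(im[y:y+h,x:x+w],None,fx=k,fy=k,interpolation=cv2.INTER_CUBIC)
cv2.imwrite("pics/h.png",np.hstack([f(s,300,175,100,130,4),f(t,280,110,100,130,4)])[:,:,::-1])
E
```

```text
t: 19.6
ee_pos: [394.9, -336.9, 152.9]
orientation: [3.075, 0.643, 0.0]
ft_force: [-0.1, 0.8, -0.4]
width: 0.7
grasp_force: 0.0
```

View pics/h.png

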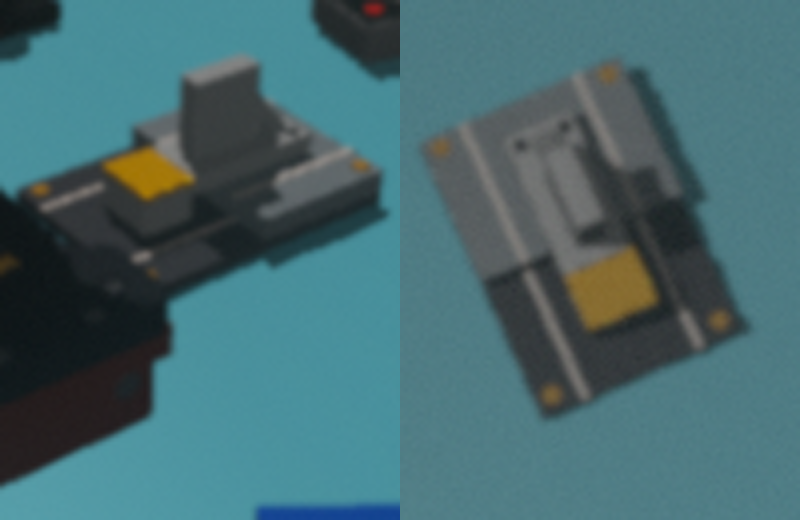

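Both views show the bracket seated between the white lines and parallel to them. In the top crop the pad is at about (612,290), and the lines pass at 545 and 670 on that row. I check height and tilt by triangulation.

Run:
```python
from h import *
dt,ds=snap("top"),snap("side")
T=lambda p:(np.array(p)-[400,0]+.5)/4-.5+[280,110]
S=lambda p:(np.array(p)+.5)/4-.5+[300,175]
P={}
for n,L in dict(pad=[((588,331),(104,165)),((658,300),(145,201)),((566,275),(152,150)),((635,250),(193,182))],
 web=[((580,232),(182,76)),((603,222),(190,86)),((550,152),(246,54)),((570,146),(258,66))]).items():
    r=[tri(dt,T(a),ds,S(b)) for a,b in L];q=np.array([x[0] for x in r]);P[n]=q
    print(n,q.round(1).tolist(),np.round([x[1] for x in r],1),q.mean(0).round(1))
# front/back edges' height slope
for n,q in P.items():
    v=q[2:].mean(0)-q[:2].mean(0);print(n,"pitch",v[2]/np.hypot(*v[:2]),"yaw",np.arctan2(v[1],v[0]))
e=np.array([572.6,7.2]);u=np.array([np.cos(.413),np.sin(.413)]);nn=np.array([-u[1],u[0]])
for n,k in(("pad",42),("web",-6)):
    m=P[n].mean(0)[:2]+k*u-e;print(n,m@u,m@nn)
# tilt from web lean: web centre minus pad centre = 48 along, 44 up when level
v=P["web"].mean(0)-P["pad"].mean(0);print("along",v[:2]@u,"up",v[2], "tilt",np.arctan2(48,44)-np.arctan2(v[:2]@u,v[2]))
```

```text
pad [[522.8, 6.3, 33.1], [538.4, -31.0, 32.1], [552.7, 17.8, 32.3], [566.2, -19.2, 32.8]] [3.6 1.3 2.2 2.8] [545.   -6.5  32.6]
web [[565.8, 10.4, 80.8], [569.1, -1.1, 81.1], [606.3, 25.6, 82.3], [610.1, 15.3, 79.8]] [3.7 0.2 1.5 1.7] [587.8  12.6  81. ]
pad pitch -0.00265335669667635 yaw 0.3852895814643934
web pitch 0.002761829310697078 yaw 0.36989570976699115
pad 11.225051939188663 -1.5186594295963791
web 10.116967799387995 -1.214272483492796
along 46.89191586019931 up 48.41659865137211 tilt 0.05944687178389607
```

The bracket is level, about 10–11 mm past the edge, within 2 mm of the centre line and roughly 0.03–0.04 rad off in yaw. The pad sits flush with the base, which accounts for the contact height.

```bash
python3 -c "
from workcell import ctrl
print(ctrl.close_job())"
```

```text
the job is handed in; nothing more can be done
None
```

The bracket is set in the jig, level and centred between the lines; I released it, pressed its pad with about 9 N without it rocking, and handed the job in at about 20 s (no verdict was returned).

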